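# Drop the depth probe into the housing

## Robot

A 6-joint arm with a two-finger parallel gripper is mounted at the origin on the work surface. World frame = base frame: x ahead of the robot, y to its left, z up, the work surface at z = 0. Lengths are in m, angles in rad, forces in N, time in s.
With the tool pointing down it reaches from about 0.375 to 0.925 m from the base axis. Payload 5.7 kg.
Tool frame: the origin (TCP) lies at the very end of the fingers, on their centre line; the grasp point (between the pads) lies 19 mm behind it; z points along the fingers, y is the line along which they close (so a half turn about z gives the same grasp; the last joint's range is limited). The gripper opens to 85 mm and grips with 20 to 120 N. Pads are 22 mm wide; open, the fingers measure 114 mm over their backs; the gripper's body (76 mm by 85 mm) begins 54 mm behind the grasp point. The pads swing forward as they close: fully open they stand 13 mm farther back than shut.
Start: joints at [-1.306, 0.359, 1.51, -0, 1.272, -0.115], TCP at [0.222, -0.557, 0.231] pointing down, gripper open.
Joint ranges: [-2.97, 2.97], [-1.01, 2.36], [0.21, 2.38], [-0.96, 4.11], [0.2, 2.71], [-2.98, 2.98]. Speed limits (rad/s): [2.39, 2.39, 3.14, 3.14, 3.14, 3.14].

## Interface

Orientations are given as a rotation vector (axis times angle).
In Python, from station import bot gives the robot as it stands. The module is installed in compiled form; this text tells all that it offers.
- The arm moves only by the tool step_arm, never from a script. Its arguments are lists of equal length, an entry for each row: "xyz": the shift along the tool's x, y, z in m, a list of three; "turn": the turn about the tool's z in degrees; "jaw": the closure in counts, from 0 (fully open) to 255 (shut). A call has 1 to 5 rows; each row is the pose to reach, as a shift and turn from the pose commanded when the call began, along the tool's axes at that moment; what a row does not reach only later rows make up. A row lasts 1/8 s, in which the tool goes at most 62.5 mm and 10.7 degrees, less where a joint would pass 70% of its speed; a pose out of reach is approached as far as the arm can. A call with a gripper value outside its range is refused whole. The fingers move at their own pace and stop on an object; "force" is the grip in N (left out, the last holds). Time passes only in rows, so rows that repeat a pose let the fingers close. It gives the time, the measured TCP pose, the force, the opening and the grip force at its end, in the units of the state.
- bot.state(): the state, without advancing time (a new reading comes with each control period).
- bot.read_camera(name): name is "scene" or "top" or "wrist"; returns a dict with "pixels" (420x560x3 uint8, blue, green, red), "fx", "fy", "cx", "cy" (pixels), "cam_to_world" (4x4, takes a point from camera to world coordinates). Camera axes: x right, y down, z forward; pixel columns grow to the right and rows downward; lengths in m; the calibration is good to about 2 mm. The wrist camera is an equidistant fisheye: a pixel r from the principal point sees the ray r / f radians off the axis. A picture is of the moment at which its call begins. There is no depth.
- bot.finish_job(): hands the job in; it is judged then, once.
The state is a dict: "time_s": time; "qpos": joint angles; "joint_velocities": joint speeds; "effort": joint torques, N m; "tcp_pos": TCP position; "tool_rot": TCP orientation; "contact_force": force on the tool from outside, world axes, zero at the start; "torque": the same for the moment, N m; "finger_gap": opening from 0.0 (shut) to 1.0 (fully open); "gripper_force": force on a finger pad.
Only numpy, scipy, OpenCV 4.12 (cv2) and the standard library are available. Lean on these libraries where they do the work, as an engineer would, in place of code of your own. Each camera call takes 0.05 s, during which the arm holds its last target. There are 200 camera calls.

## Task

A groove has been cut across the top of the timber held in the blue vise. Grip the blue-handled depth probe and slide it, upright and with its foot staying on the wood, along the timber until its foot drops into the groove; see it down to the groove floor before you let go, and leave it standing there on its own. Do not disturb the yellow-handled gauge on the other end of the timber.

Things in the scene. Friction and masses are not known exactly. Their poses are not given: they have to be found in the camera images.
- probe_handle (a point): Depth probe to use: blue handle 30 mm square, 60 mm high, on a round steel foot 24 mm in diameter, 45 mm long; 105 mm tall, under 0.3 kg. Starts upright on the timber's top near either end, 120 to 165 mm from the groove's middle. Point: centre of the handle, 75 mm above the foot's underside; z up, x and y square to the handle's faces (y within 20 degrees of the timber's length).
- groove (a point): Square groove across the top of a pale timber (400 x 90 mm, 60 mm thick) clamped level and immovable in a blue vise, its top 185 mm above the bench. Groove: half-way along, 44 mm wide, 20 mm deep, open at both sides. Point: middle of the groove floor, 20 mm below the timber's top; x across the timber (along the groove), y along the timber (the sliding direction, + or -), z up.
- surface_gauge_handle (a point): Bystander to leave alone: loose gauge with a yellow handle 30 mm square, 60 mm high, on a wide round brass foot 54 mm in diameter; 105 mm tall. Stands on the timber's top across the groove from the probe, 120 to 165 mm from the groove's middle. Point: centre of the handle, 75 mm above the timber's top; z up.
There are look-alikes about, which are no part of the job. Leave any red or turquoise look-alike of the part that bears probe_handle alone.

How it is judged:
By the outcome, as a careful person would: the job done as asked, in the order asked, and still so for the second after the job is handed in, with the robot touching nothing.
It also fails if it takes over 42 s, if anything falls off the work surface, if the arm or the gripper's body presses on something with over 40 N, if the wrist force passes 120 N, or if a joint passes its speed limit or range.

## Working session

There is one attempt and no reset: what is moved stays moved. The work goes in short steps, Python scripts to look and compute and a tool call to move; the robot and the scene stay as the last step left them, time stands still between calls to the robot, and variables do not carry over. Pictures are saved under pics/ and viewed, at most 10 in all, crops included, and the job is handed in when it is done.

Besides the shell and the picture viewer there is one more tool, called after "Call:" by a JSON object that holds its "name" and its "arguments", one argument or row to a line. step_arm: Moves the arm, as the interface text tells. Its arguments: {"type":"object","properties":{"xyz":{"type":"array","items":{"type":"array","items":{"type":"number"}}},"turn":{"type":"array","items":{"type":"number"}},"jaw":{"type":"array","items":{"type":"number"}},"force":{"type":"number"}},"required":["xyz","turn","jaw"]}

```bash
mkdir -p pics
cat > h.py <<'E'
import numpy as np, cv2
from station import bot
from scipy.spatial.transform import Rotation as R
def ray(c,u,v):
    x,y=(u-c["cx"])/c["fx"],(v-c["cy"])/c["fy"]
    M=np.array(c["cam_to_world"]); d=M[:3,:3]@np.array([x,y,1.]); return M[:3,3],d
def onz(c,u,v,z):
    o,d=ray(c,u,v); return o+d*(z-o[2])/d[2]
def proj(c,p):
    M=np.array(c["cam_to_world"]); q=M[:3,:3].T@(np.array(p)-M[:3,3]); return c["fx"]*q[0]/q[2]+c["cx"],c["fy"]*q[1]/q[2]+c["cy"]
def tool(p):
    s=bot.state(); return R.from_rotvec(s["tool_rot"]).inv().apply(np.array(p)-s["tcp_pos"])
E
python3 - <<'E'
from h import *
import pickle
for n in("scene","top"):
    c=bot.read_camera(n); pickle.dump(c,open(n+".pkl","wb")); cv2.imwrite(f"pics/{n}0.png",c["pixels"]); print(n,c["fx"],np.round(c["cam_to_world"],3).tolist())
s=bot.state();print(s)
E
```

```text
scene 388.38244796892536 [[0.717, 0.463, -0.521, 0.894], [0.697, -0.476, 0.536, -0.388], [0.001, -0.748, -0.664, 0.666], [0.0, 0.0, 0.0, 1.0]]
top 463.5008748602354 [[0.015, -0.988, 0.156, 0.392], [-1.0, -0.015, 0.002, -0.008], [0.0, -0.156, -0.988, 1.031], [0.0, 0.0, 0.0, 1.0]]
{'time_s': 0.1, 'qpos': array([-1.30610546e+00,  3.59444147e-01,  1.51136348e+00, -1.77711538e-05,
        1.27246533e+00, -1.15085472e-01]), 'joint_velocities': array([ 0.00217638,  0.00031576, -0.003104  ,  0.00299193, -0.00048299,
        0.00027128]), 'effort': array([-1.20753331e-03, -5.28656209e+01, -2.79349798e+01, -3.03075840e-04,
        4.98852329e-03,  1.12164784e-06]), 'tcp_pos': array([ 0.22225864, -0.55664523,  0.23051602]), 'tool_rot': array([-3.08347782e+00, -5.92664751e-01,  2.23733211e-04]), 'contact_force': array([-0.4571605 , -0.1779256 , -0.17905489]), 'torque': array([ 0.01586398,  0.03990418, -0.04891009]), 'gripper_force': 0.0, 'finger_gap': 1.0030464372775465}
```

View pics/scene0.png

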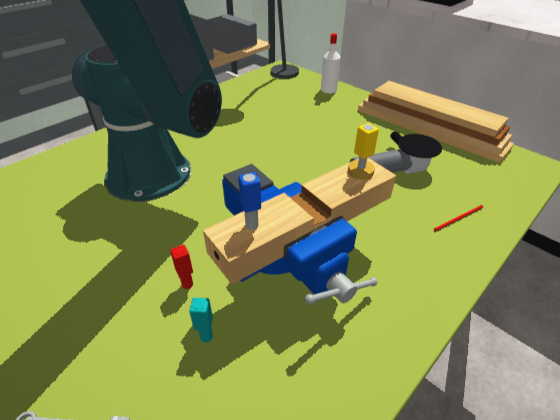

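View pics/top0.png

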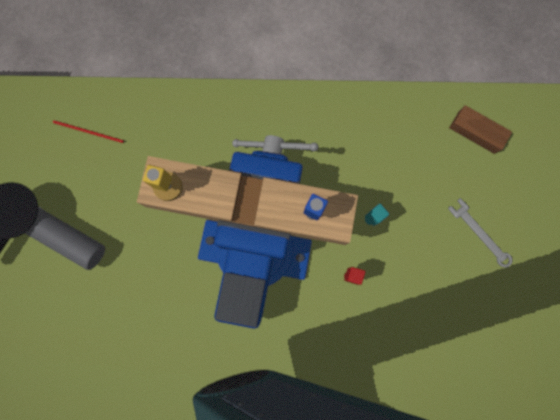

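Scene: the candidates are the blue probe on the timber at scene (250,190) / top (316,206), the red look-alike at scene (182,268) / top (355,276), the turquoise one at scene (202,318) / top (378,214), and the yellow gauge at top (155,175). By the description I choose the blue one on the timber, and I'll check it in a close crop.

Run:
```python
from h import *
import pickle
c=pickle.load(open("top.pkl","rb"));s=pickle.load(open("scene.pkl","rb"))
a=cv2.resize(c["pixels"][150:250,225:365],None,fx=5,fy=5,interpolation=cv2.INTER_CUBIC)
cv2.imwrite("pics/topc.png",a)
a=cv2.resize(s["pixels"][155:275,200:340],None,fx=5,fy=5,interpolation=cv2.INTER_CUBIC)
cv2.imwrite("pics/scenec.png",a)
```

```text
(no output)
```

View pics/topc.png

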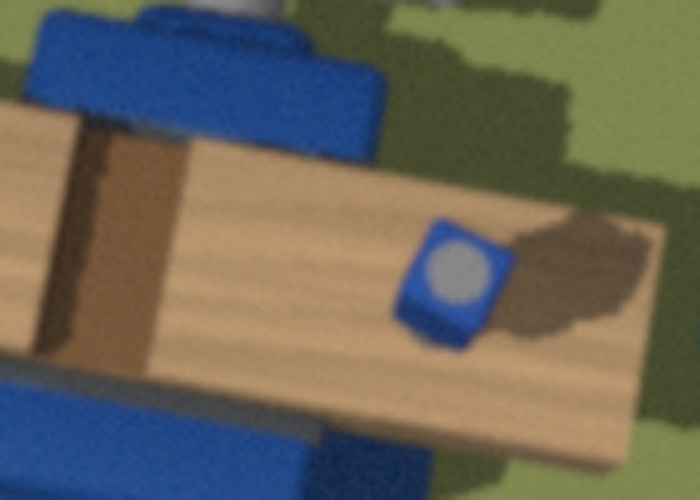

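View pics/scenec.png

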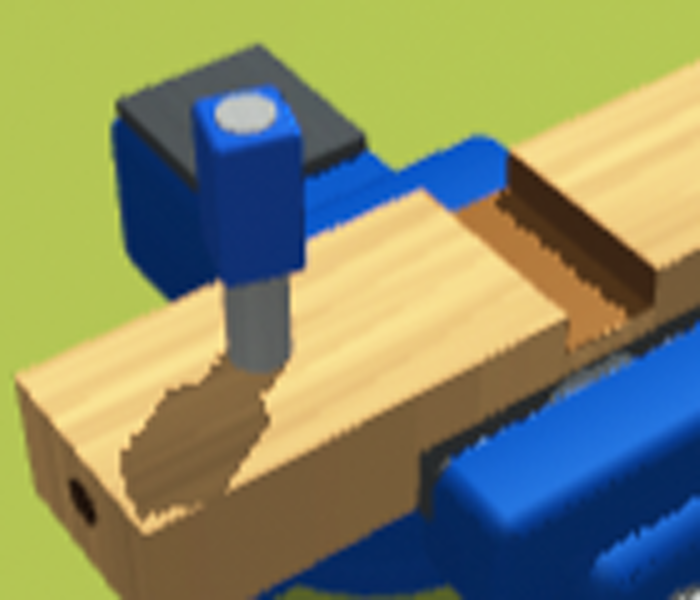

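The crops show the blue handle with steel foot upright on the timber's near end: top disk at crop (459,272), and groove lips at (190,140)-(148,375) and (80,118)-(35,355).

```bash
cat >> h.py <<'E'
def pc(c,p,o,z): return onz(c,o[0]+(p[0]+.5)/5-.5,o[1]+(p[1]+.5)/5-.5,z)
E
python3 - <<'E'
from h import *
import pickle
c=pickle.load(open("top.pkl","rb"));s=pickle.load(open("scene.pkl","rb"))
np.set_printoptions(precision=4,suppress=True)
T=(225,150);S=(200,155)
P={k:pc(c,p,T,z) for k,p,z in[("disk",(459,272),.29),("c1",(443,218),.29),("c2",(515,257),.29),("c3",(470,328),.29),("c4",(400,290),.29),("nr1",(190,140),.185),("nr2",(148,375),.185),("fr1",(80,118),.185),("fr2",(35,355),.185),("e1",(665,228),.185),("e2",(620,465),.185)]}
P.update(y1=onz(c,148,158,.185),y2=onz(c,139,205,.185))
P.update({"s_"+k:pc(s,p,S,z) for k,p,z in[("disk",(245,114),.29),("foot",(259,361),.185),("nr2",(425,190),.185),("nr1",(567,320),.185),("fr2",(510,155),.185),("fr1",(655,268),.185),("e2",(16,377),.185),("e1",(147,532),.185)]})
for k,v in P.items():print(k,v)
E
```

```text
disk [ 0.5137 -0.0636  0.29  ]
c1 [ 0.5314 -0.0583  0.29  ]
c2 [ 0.5189 -0.0817  0.29  ]
c3 [ 0.4955 -0.0672  0.29  ]
c4 [ 0.5075 -0.0445  0.29  ]
nr1 [0.5793 0.0291 0.185 ]
nr2 [0.4909 0.0426 0.185 ]
fr1 [0.587  0.0703 0.185 ]
fr2 [0.4976 0.0843 0.185 ]
e1 [ 0.5486 -0.1478  0.185 ]
e2 [ 0.4605 -0.1304  0.185 ]
y1 [0.6136 0.245  0.185 ]
y2 [0.524  0.2563 0.185 ]
s_disk [ 0.5126 -0.0617  0.29  ]
s_foot [ 0.5166 -0.0657  0.185 ]
s_nr2 [0.4928 0.0451 0.185 ]
s_nr1 [0.5811 0.0268 0.185 ]
s_fr2 [0.502  0.0849 0.185 ]
s_fr1 [0.5862 0.0716 0.185 ]
s_e2 [ 0.4613 -0.1308  0.185 ]
s_e1 [ 0.5489 -0.1451  0.185 ]
```

Call:
{"name": "step_arm", "arguments": {
  "xyz": [
    [0, 0, -0.06],
    [0, 0, -0.13],
    [0.05, -0.038, -0.13],
    [0.1, -0.076, -0.13],
    [0.148, -0.114, -0.13]
  ],
  "turn": [0, 0, -10, -20, -30],
  "jaw": [0, 0, 0, 0, 0]
}}

```text
time_s: 0.72
tcp_pos: [0.3182, -0.3948, 0.3612]
tool_rot: [-2.823, -1.378, -0.001]
contact_force: [1.6, 0.6, 0.2]
finger_gap: 1.002
gripper_force: 0.0
```

Run:
```python
from h import *
s=bot.state();r=R.from_rotvec(s["tool_rot"]);y=r.apply([0,1,0]);print(s["tcp_pos"],np.degrees(np.arctan2(y[1],y[0])),tool([.5145,-.0635,.36]))
```

```text
[ 0.31821949 -0.39481281  0.36115495] -37.95665086867178 [ 0.38195711 -0.04901647  0.00130532]
```

Call:
{"name": "step_arm", "arguments": {
  "xyz": [
    [0.06, -0.008, 0],
    [0.12, -0.016, 0],
    [0.18, -0.023, 0],
    [0.24, -0.031, 0],
    [0.3, -0.039, 0]
  ],
  "turn": [-3, -6, -9, -9, -9],
  "jaw": [0, 0, 0, 0, 0]
}}

```text
time_s: 1.35
tcp_pos: [0.4732, -0.1348, 0.3611]
tool_rot: [-2.71, -1.589, 0.0]
contact_force: [0.6, 0.1, 0.2]
finger_gap: 1.001
gripper_force: 0.0
```

Run:
```python
from h import *
c=bot.read_camera("wrist");print(c["fx"],c["cx"],c["cy"],np.round(c["cam_to_world"],3).tolist())
s=bot.state();r=R.from_rotvec(s["tool_rot"]);y=r.apply([0,1,0]);print(s["tcp_pos"],np.degrees(np.arctan2(y[1],y[0])),tool([.5145,-.0635,.36]))
cv2.imwrite("pics/w1.png",c["pixels"])
```

```text
325.19226210127806 278.0907136876993 207.3374285591622 [[0.873, -0.472, -0.127, 0.505], [-0.488, -0.843, -0.224, -0.076], [-0.001, 0.258, -0.966, 0.503], [0.0, 0.0, 0.0, 1.0]]
[ 0.47621669 -0.12826962  0.36110067] -28.998584147476667 [0.07520012 0.00208485 0.00158806]
```

View pics/w1.png

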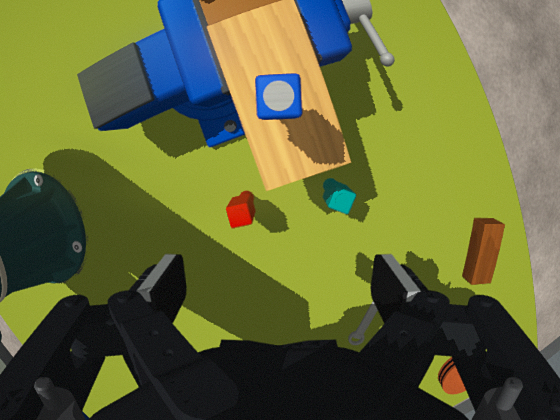

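The wrist view shows the blue probe's top at about (256,77),(299,73),(302,117),(259,119), disk (279,96), roughly centred between the open fingers.

```bash
cat >> h.py <<'E'
def fonz(c,u,v,z):
    x=(u-c["cx"])/c["fx"];y=(v-c["cy"])/c["fy"];t=np.hypot(x,y)
    M=np.array(c["cam_to_world"]);d=M[:3,:3]@np.array([np.sin(t)*x/t,np.sin(t)*y/t,np.cos(t)]);o=M[:3,3]
    return o+d*(z-o[2])/d[2]
E
python3 - <<'E'
from h import *
c=bot.read_camera("wrist")
a=c["pixels"][60:130,240:320]; cv2.imwrite("pics/w1c.png",cv2.resize(a,None,fx=7,fy=7,interpolation=cv2.INTER_CUBIC))
b=c["pixels"].astype(int); m=((b[...,0]>90)&(b[...,0]>b[...,2]+50)).astype(np.uint8); m[:60]=0;m[130:]=0;m[:,:248]=0;m[:,310:]=0
k=cv2.findContours(m,0,2)[0];k=max(k,key=cv2.contourArea);q=cv2.boxPoints(cv2.minAreaRect(k));print(q)
for Q in(q,[(256,77),(299,73),(302,117),(259,119)]):
  P=np.array([fonz(c,*p,.29)[:2] for p in Q]);e=np.roll(P,-1,0)-P
  print(P.mean(0),np.linalg.norm(e,axis=1),np.degrees(np.arctan2(e[:,1],e[:,0]))%90+90)
print(fonz(c,279,96,.29))
p=list(fonz(c,279,96,.29)[:2])
s=bot.state();print(s["tcp_pos"],tool(p+[.36]),tool([.5145,-.0635,.36]))
E
```

```text
[[256.40253  86.0639 ]
 [300.73163  84.29074]
 [302.492   128.30032]
 [258.1629  130.07349]]
[ 0.51393481 -0.06050444] [0.02868493 0.02906906 0.02887695 0.02907188] [153.38149248 153.4609313  153.38636782 153.08248872]
[ 0.5171109  -0.05417235] [0.02793262 0.02923774 0.02793787 0.02791555] [156.49410017 154.92489423 153.78195932 154.90402875]
[ 0.51717754 -0.05404622  0.29      ]
[ 0.47457025 -0.13155193  0.36098598] [ 8.84417340e-02 -9.94356423e-05  1.24030372e-03] [0.07886992 0.00211928 0.00121103]
```

View pics/w1c.png

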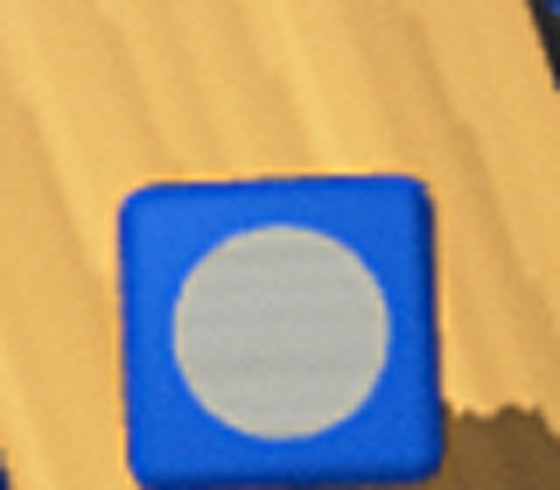

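The close crop confirms it: the blue handle is upright, its faces almost square to the tool (about 2° off).

Call:
{"name": "step_arm", "arguments": {
  "xyz": [
    [0.04, 0.0005, 0],
    [0.08, 0.001, 0],
    [0.08, 0.001, 0],
    [0.08, 0.001, 0.03],
    [0.08, 0.001, 0.05]
  ],
  "turn": [-2, -2, -2, -2, -2],
  "jaw": [0, 0, 0, 0, 0]
}}

```text
time_s: 2.08
tcp_pos: [0.5115, -0.0685, 0.3101]
tool_rot: [-2.682, -1.635, 0.003]
contact_force: [0.5, 0.2, -0.3]
finger_gap: 1.0
gripper_force: 0.0
```

Call:
{"name": "step_arm", "arguments": {
  "xyz": [
    [0, 0, 0.02],
    [0, 0, 0.04],
    [0, 0, 0.06],
    [0, 0, 0.071],
    [0, 0, 0.071]
  ],
  "turn": [0, 0, 0, 0, 0],
  "jaw": [0, 0, 0, 0, 0]
}}

```text
time_s: 2.7
tcp_pos: [0.5118, -0.068, 0.2397]
tool_rot: [-2.682, -1.634, 0.002]
contact_force: [-0.3, 0.7, -0.4]
finger_gap: 1.001
gripper_force: 0.0
```

Run:
```python
from h import *
c=bot.read_camera("wrist");cv2.imwrite("pics/w2.png",c["pixels"])
s=bot.state();print(s["tcp_pos"],tool([.514,-.062,.24]),s["contact_force"])
```

```text
[ 0.51241283 -0.06797275  0.2403989 ] [ 0.0060362  -0.00132586  0.00039802] [-0.04930936  0.18135458  0.25366457]
```

View pics/w2.png

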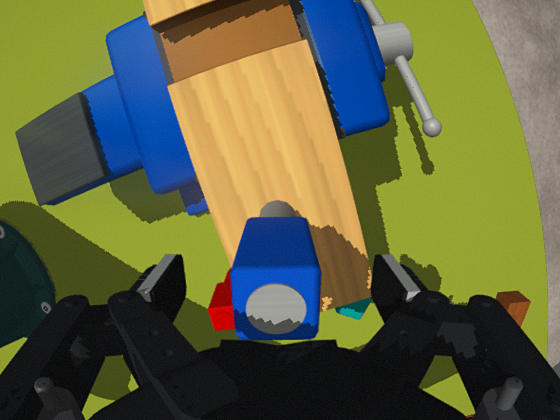

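Run:
```python
from h import *
c=bot.read_camera("wrist");p=fonz(c,276,308,.29);f=fonz(c,277,203,.208);print(p,tool(p),bot.state()["tcp_pos"])
```

```text
[ 0.5148803  -0.06059282  0.29      ] [ 0.00742191 -0.00150766 -0.04913826] [ 0.51285103 -0.06789224  0.24086217]
```

Call:
{"name": "step_arm", "arguments": {
  "xyz": [
    [0.006, -0.0013, 0],
    [0.006, -0.0013, 0],
    [0.006, -0.0013, 0]
  ],
  "turn": [0, 0, 0],
  "jaw": [0, 0, 80],
  "force": 30
}}

```text
time_s: 3.18
tcp_pos: [0.5144, -0.0613, 0.2406]
tool_rot: [2.681, 1.636, 0.001]
contact_force: [0.2, -0.5, -0.6]
finger_gap: 0.819
gripper_force: 0.0
```

Call:
{"name": "step_arm", "arguments": {
  "xyz": [
    [0, 0, 0],
    [0, 0, 0],
    [0, 0, 0],
    [0, 0, 0],
    [0, 0, 0]
  ],
  "turn": [0, 0, 0, 0, 0],
  "jaw": [120, 160, 255, 255, 255]
}}

```text
time_s: 3.8
tcp_pos: [0.5143, -0.0615, 0.2404]
tool_rot: [2.682, 1.636, 0.0]
contact_force: [-0.4, 0.2, 0.4]
finger_gap: 0.347
gripper_force: 30.2
```

Call:
{"name": "step_arm", "arguments": {
  "xyz": [
    [0, 0, 0],
    [0, 0, 0],
    [0, 0, 0],
    [0, 0, 0],
    [0, 0, 0]
  ],
  "turn": [0, 0, 0, 0, 0],
  "jaw": [255, 255, 255, 255, 255]
}}

```text
time_s: 4.42
tcp_pos: [0.5143, -0.0615, 0.2404]
tool_rot: [2.682, 1.636, 0.0]
contact_force: [-0.1, -0.1, 1.7]
finger_gap: 0.35
gripper_force: 30.2
```

Run:
```python
from h import *
s=bot.state();print(s["tcp_pos"],s["contact_force"],s["torque"],s["finger_gap"]*85,tool(s["tcp_pos"]+np.array([.162,.987,0])*.122))
```

```text
[ 0.51428057 -0.06149592  0.24038269] [-0.082145   -0.07680167  1.70443526] [-0.03042232  0.00031647 -0.02587835] 29.728118570411763 [ 1.16106826e-01 -3.75413359e-02  7.08264855e-06]
```

Call:
{"name": "step_arm", "arguments": {
  "xyz": [
    [0, 0, 0.0005],
    [0, 0, 0.001],
    [0, 0, 0.001]
  ],
  "turn": [0, 0, 0],
  "jaw": [255, 255, 255]
}}

```text
time_s: 4.8
tcp_pos: [0.5143, -0.0615, 0.2404]
tool_rot: [2.682, 1.636, 0.001]
contact_force: [-2.3, 0.9, 10.5]
finger_gap: 0.347
gripper_force: 31.2
```

Call:
{"name": "step_arm", "arguments": {
  "xyz": [
    [0.0048, -0.0015, 0],
    [0.0114, -0.0037, 0],
    [0.019, -0.0062, 0],
    [0.0266, -0.0086, 0],
    [0.0333, -0.0108, 0]
  ],
  "turn": [0, 0, 0, 0, 0],
  "jaw": [255, 255, 255, 255, 255]
}}

```text
time_s: 5.42
tcp_pos: [0.5207, -0.0284, 0.2404]
tool_rot: [2.678, 1.634, -0.0]
contact_force: [-0.8, -5.7, 7.4]
finger_gap: 0.346
gripper_force: 29.7
```

Call:
{"name": "step_arm", "arguments": {
  "xyz": [
    [0.0067, -0.0022, 0],
    [0.0133, -0.0043, 0],
    [0.02, -0.0065, 0],
    [0.0266, -0.0086, 0],
    [0.0333, -0.0108, 0]
  ],
  "turn": [0, 0, 0, 0, 0],
  "jaw": [255, 255, 255, 255, 255]
}}

```text
time_s: 6.05
tcp_pos: [0.5263, 0.0061, 0.2404]
tool_rot: [2.679, 1.634, -0.0]
contact_force: [-0.2, -5.4, 7.7]
finger_gap: 0.35
gripper_force: 29.7
```

Call:
{"name": "step_arm", "arguments": {
  "xyz": [
    [0.0067, -0.0022, 0],
    [0.0133, -0.0043, 0],
    [0.02, -0.0065, 0],
    [0.0266, -0.0086, 0],
    [0.0266, -0.0086, 0]
  ],
  "turn": [0, 0, 0, 0, 0],
  "jaw": [255, 255, 255, 255, 255]
}}

```text
time_s: 6.68
tcp_pos: [0.5308, 0.0348, 0.2402]
tool_rot: [2.68, 1.635, 0.001]
contact_force: [0.1, -2.4, 5.2]
finger_gap: 0.344
gripper_force: 29.6
```

Run:
```python
from h import *
s=bot.state();p=s["tcp_pos"];print(p,s["contact_force"],s["torque"]);d=np.array([.162,.987]);print((np.array([.538,.056])-p[:2])@d)
```

```text
[0.53082217 0.03477116 0.24022285] [ 0.07492784 -2.44075283  5.228777  ] [-0.41423063  0.06502102  0.01066838]
0.022115675881842663
```

Call:
{"name": "step_arm", "arguments": {
  "xyz": [
    [0.0038, -0.0012, 0],
    [0.0076, -0.0025, 0],
    [0.0105, -0.0034, 0],
    [0.0124, -0.004, 0]
  ],
  "turn": [0, 0, 0, 0],
  "jaw": [255, 255, 255, 255]
}}

```text
time_s: 7.18
tcp_pos: [0.5325, 0.0473, 0.2398]
tool_rot: [2.68, 1.635, -0.0]
contact_force: [0.3, -3.3, 5.7]
finger_gap: 0.349
gripper_force: 29.5
```

Call:
{"name": "step_arm", "arguments": {
  "xyz": [
    [0.0038, -0.0012, 0],
    [0.0067, -0.0022, 0],
    [0.0076, -0.0025, 0],
    [0.0076, -0.0025, 0]
  ],
  "turn": [0, 0, 0, 0],
  "jaw": [255, 255, 255, 255]
}}

```text
time_s: 7.68
tcp_pos: [0.5329, 0.0563, 0.2387]
tool_rot: [-2.681, -1.636, 0.001]
contact_force: [0.2, 0.3, -2.8]
finger_gap: 0.347
gripper_force: 29.9
```

Call:
{"name": "step_arm", "arguments": {
  "xyz": [
    [0, 0, 0.004],
    [0, 0, 0.008],
    [0, 0, 0.012],
    [0, 0, 0.015],
    [0, 0, 0.015]
  ],
  "turn": [0, 0, 0, 0, 0],
  "jaw": [255, 255, 255, 255, 255]
}}

```text
time_s: 8.3
tcp_pos: [0.5332, 0.056, 0.224]
tool_rot: [-2.682, -1.636, 0.001]
contact_force: [-0.7, 0.1, -1.5]
finger_gap: 0.351
gripper_force: 29.9
```

Call:
{"name": "step_arm", "arguments": {
  "xyz": [
    [0, 0, 0.0015],
    [0, 0, 0.003],
    [0, 0, 0.004],
    [0, 0, 0.004]
  ],
  "turn": [0, 0, 0, 0],
  "jaw": [255, 255, 255, 255]
}}

```text
time_s: 8.8
tcp_pos: [0.5334, 0.056, 0.2205]
tool_rot: [-2.682, -1.636, -0.0]
contact_force: [-0.3, -0.9, -1.6]
finger_gap: 0.353
gripper_force: 30.0
```

Call:
{"name": "step_arm", "arguments": {
  "xyz": [
    [0, 0, 0.0005],
    [0, 0, 0.001],
    [0, 0, 0.001]
  ],
  "turn": [0, 0, 0],
  "jaw": [255, 255, 255]
}}

```text
time_s: 9.18
tcp_pos: [0.5335, 0.056, 0.2204]
tool_rot: [2.682, 1.636, 0.001]
contact_force: [-3.2, -0.4, 6.5]
finger_gap: 0.352
gripper_force: 31.2
```

The force is now 6.5 N upward and z is 20 mm below the start, so the foot is on the floor. I'll ease the press and look before releasing.

Call:
{"name": "step_arm", "arguments": {
  "xyz": [
    [0, 0, -0.0005],
    [0, 0, -0.0005]
  ],
  "turn": [0, 0],
  "jaw": [255, 255]
}}

```text
time_s: 9.43
tcp_pos: [0.5335, 0.056, 0.2203]
tool_rot: [2.682, 1.636, 0.001]
contact_force: [-1.9, -0.8, 6.1]
finger_gap: 0.349
gripper_force: 30.9
```

Run:
```python
from h import *
c=bot.read_camera("scene");cv2.imwrite("pics/s2.png",cv2.resize(c["pixels"][100:280,200:410],None,fx=3,fy=3,interpolation=cv2.INTER_CUBIC))
```

```text
(no output)
```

View pics/s2.png

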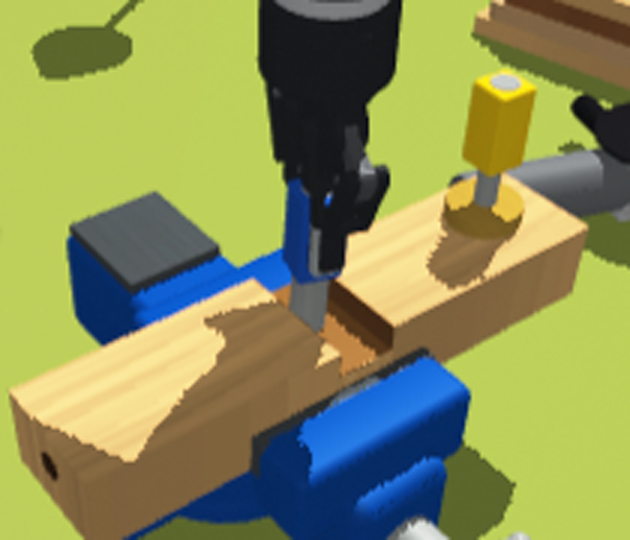

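The crop shows the probe in the groove at (308,305) and the gauge untouched; the foot may lean slightly, so I'll overlay an upright model.

Run:
```python
from h import *
c=bot.read_camera("scene");a=cv2.resize(c["pixels"][150:230,260:360],None,fx=7,fy=7,interpolation=cv2.INTER_CUBIC)
P=lambda p:tuple(int(round(v)) for v in ((proj(c,p)[0]-260+.5)*7,(proj(c,p)[1]-150+.5)*7))
o=np.array([.5335,.056]);y=np.array([.453,.891]);x=np.array([.891,-.453])
for i in(-1,1):
  for j in(-1,1):
    q=o+.015*(i*x+j*y);cv2.line(a,P([*q,.21]),P([*q,.27]),(0,0,255),1)
v=np.array([.717,.697])*.012
for i in(-1,1):
    cv2.line(a,P([*(o+i*v),.165]),P([*(o+i*v),.21]),(0,0,255),1)
cv2.imwrite("pics/s3.png",a)
```

```text
(no output)
```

View pics/s3.png

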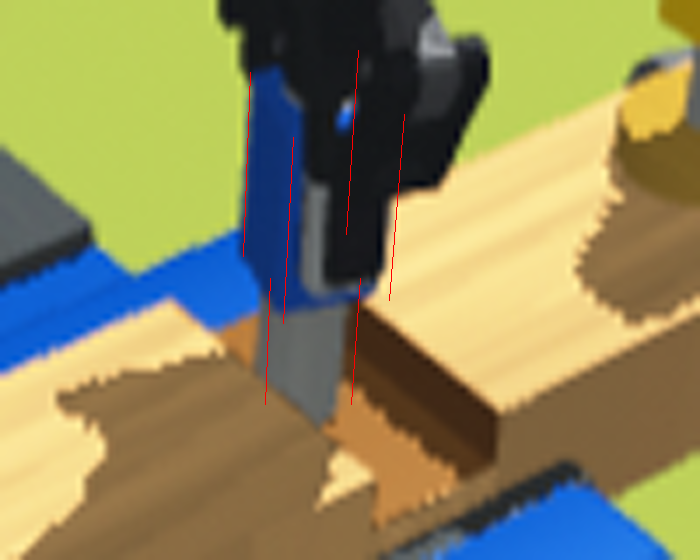

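The edges are parallel to the upright model, so the probe is vertical with its foot clear of both walls. I'll release it.

Call:
{"name": "step_arm", "arguments": {
  "xyz": [
    [0, 0, 0],
    [0, 0, 0],
    [0, 0, 0],
    [0, 0, 0],
    [0, 0, 0]
  ],
  "turn": [0, 0, 0, 0, 0],
  "jaw": [150, 130, 100, 50, 0]
}}

```text
time_s: 10.15
tcp_pos: [0.5334, 0.056, 0.2198]
tool_rot: [-2.682, -1.636, 0.0]
contact_force: [-0.3, -0.6, 0.7]
finger_gap: 0.983
gripper_force: 0.0
```

Call:
{"name": "step_arm", "arguments": {
  "xyz": [
    [0, 0, 0],
    [0, 0, 0],
    [0, 0, -0.01],
    [0, 0, -0.03],
    [0, 0, -0.06]
  ],
  "turn": [0, 0, 0, 0, 0],
  "jaw": [0, 0, 0, 0, 0]
}}

```text
time_s: 10.78
tcp_pos: [0.5329, 0.056, 0.2804]
tool_rot: [-2.681, -1.635, 0.002]
contact_force: [0.8, -0.6, -0.3]
finger_gap: 1.003
gripper_force: 0.0
```

Call:
{"name": "step_arm", "arguments": {
  "xyz": [
    [0, 0, -0.04],
    [0, 0, -0.08],
    [0, 0, -0.11],
    [0, 0, -0.11],
    [0, 0, -0.11]
  ],
  "turn": [0, 0, 0, 0, 0],
  "jaw": [0, 0, 0, 0, 0]
}}

```text
time_s: 11.4
tcp_pos: [0.5329, 0.056, 0.3893]
tool_rot: [-2.682, -1.636, 0.001]
contact_force: [-0.7, 1.4, -0.5]
finger_gap: 0.999
gripper_force: 0.0
```

Run:
```python
from h import *
c=bot.read_camera("scene");cv2.imwrite("pics/s4.png",cv2.resize(c["pixels"][100:280,200:410],None,fx=3,fy=3,interpolation=cv2.INTER_CUBIC))
```

```text
(no output)
```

View pics/s4.png

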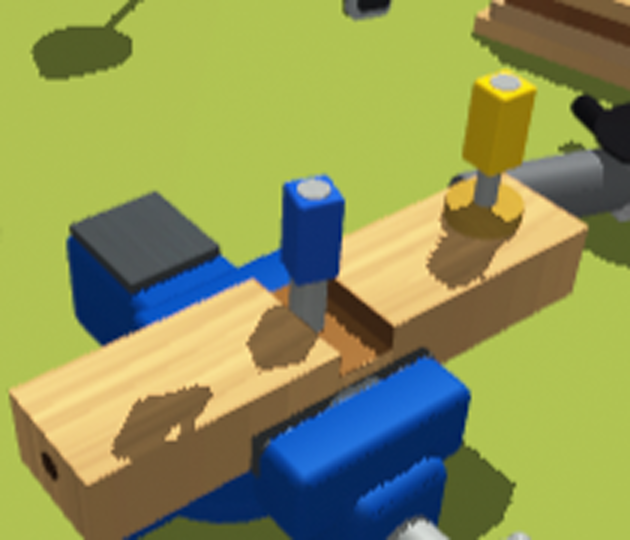

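The probe stands upright on its own in the groove (crop 313,190 to 308,325), and the gauge at (500,150) hasn't moved. The gripper is clear.

```bash
python3 -c "
from station import bot
print(bot.finish_job())"
```

```text
the job is handed in; nothing more can be done
None
```

The blue probe was slid along the timber into the groove, seated on its floor and left standing upright on its own; the yellow gauge was not touched, and the job is handed in at about 11.5 s.

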